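# Reset the ratchet drawing board to a gentler slope

### The arm

A 6-joint arm with a two-finger parallel gripper is mounted at the origin on the work surface. World frame = base frame: x ahead of the robot, y to its left, z up, the work surface at z = 0. Lengths are in m, angles in rad, forces in N, time in s.
With the tool pointing down it reaches from about 0.35 to 0.975 m from the base axis. Payload 4.9 kg.
Tool frame: the origin (TCP) lies at the very end of the fingers, on their centre line; the grasp point (between the pads) lies 19 mm behind it (bot.tcp_to_grasp is the distance from the TCP to the grasp point, in m); z points along the fingers, y is the direction in which the jaws open and shut (so a half turn about z gives the same grasp; the last joint's range is limited). The gripper opens to 85 mm and grips with 20 to 120 N. Pads are 22 mm wide; open, the fingers measure 114 mm over their backs; the gripper's body (76 mm by 85 mm) begins 54 mm behind the grasp point. The pads swing forward as they close: fully open they stand 13 mm farther back than shut.
Start: joints at [1.171, 0.053, 1.613, -0, 1.476, -0.119], TCP at [0.173, 0.601, 0.231] pointing down, gripper open.
Joint ranges: [-3.01, 3.01], [-1.01, 2.22], [0.06, 2.58], [-1.02, 4.17], [0.09, 2.62], [-3.14, 3.14]. Speed limits (rad/s): [2.57, 2.57, 3.14, 3.14, 3.14, 3.14].

### API

Orientations are given as a 3x3 rotation matrix whose columns are the frame's x, y, z axes.
In Python, from cell import bot gives the robot as it stands. Calls block until the motion is done:
- bot.move_to(position, orientation): joint-space move of the TCP to a pose.
- bot.line_to(position, ori=None, speed=0.15, threshold=None): straight line of the TCP; ori=None keeps the orientation; speed is the mean speed in m/s. With threshold (N) it stops when the force on the tool has changed by that much, and returns True; else False.
- bot.move_joints(angles): joint-space move.
- bot.grip(opening, f_grip=None): finger opening in m; f_grip is the grip in N (None keeps the last); returns when the fingers have stopped.
- bot.sleep(seconds).
- bot.inverse_kinematics(position, orientation): joint angles nearest the present ones, or None.
- bot.capture(name): name is "scene" or "top" or "wrist"; returns a dict with "img" (384x512x3 uint8, red, green, blue), "depth" (384x512 float32, m along the optical axis (not along the pixel's ray), 0 where there is no reading), "vertical_fov" (degrees; the focal length in pixels is half the picture's height over the tangent of half this angle, whatever the lens; pixels are square), "cx", "cy" (the principal point, pixels), "world_to_cam" (4x4, takes a point from world to camera coordinates); the wrist camera has in their place "mount" (4x4, takes a point from camera to tool coordinates, whose origin is the TCP and whose axes are the flange's). Camera axes: x right, y down, z forward; pixel columns grow to the right and rows downward; lengths in m; the calibration is good to about 2 mm. The wrist camera is an equidistant fisheye: a pixel r from the principal point sees the ray r / f radians off the axis. A picture is of the moment at which its call begins: read the wrist's pose just before it.
A pose or a line that the arm cannot do raises bot.PlanningError and nothing moves.
- bot.close_job(): hands the job in, once; it reports no verdict.
Trained networks look in a picture, given as the dict that the camera call returned (one of the last four; its "shot" number tells which), for a name from the list of things; names that differ only in an ending like _2 or _b are one class to them, and where a whole thing is asked for, a point or a joint stands for the part that bears it (a point fixed in the world has none). Each returns a list of dicts, best first, with "confidence" (0 to 1); they miss things now and then, are a little off and sometimes report something else, mostly with a low value. They report only what shows in the picture. A call takes as long as a camera call.
- bot.search_frame(label, picture): "box" ([left, top, right, bottom] in pixels, round what is visible of it).
- bot.place_of(label, picture): "position" ([row, column] in pixels: a listed point, or the origin of a listed thing).
Readings, each from a call of its own:
- bot.read_clock(): time.
- bot.read_joint_positions(): joint angles.
- bot.read_joint_velocities(): joint speeds.
- bot.read_joint_torque(): joint torques, N m.
- bot.read_eef_pos(): TCP position.
- bot.read_eef_rot(): TCP orientation.
- bot.read_contact_force(): force on the tool from outside, world axes, zero at the start.
- bot.read_wrist_torque(): the same for the moment, N m.
- bot.read_opening(): finger opening in m.
Only numpy, scipy, OpenCV 4.12 (cv2) and the standard library are available. Lean on these libraries where they do the work, as an engineer would, in place of code of your own. Each camera call takes 0.05 s, during which the arm holds its last target. There are 200 camera calls.

### The job

The drawing board beside the microscope is propped too steep. Holding it by its bar, lift it past its top notch until it just meets the top stop and the pawl tips out, without forcing it against the stop; lower it gently all the way down so that the pawl tips back in; then raise it to the second notch from the bottom and leave it resting there. Leave the things standing around it where they are.

Things in the scene. Friction and masses are not known exactly. Their poses are not given: they have to be found in the camera images.
- desk: The fixed wooden base frame of the tabletop drawing desk, 250 mm (x) by 300 mm (y), 30 mm high, standing on the bench. Origin: under its centre, on the bench. Its x axis points from the board's hinge to the board's free edge, its y axis runs parallel to the hinge, z up. The ratchet stands at its +y end.
- hinge (a point): Middle of the board's hinge axis, 50 mm above the bench and 100 mm to the -x side of the desk's origin; the axis runs along the desk's y.
- bar (a point): Middle of the lifting bar: a round steel bar 12 mm thick and 130 mm long, parallel to the hinge, 255 mm from the hinge axis, in the board's mid-plane. Two 10 mm lugs at 60 mm either side of its middle carry it, 45 mm clear of the board's free edge, so fingers can straddle it from above. It goes on a circle of 255 mm about the hinge axis.
- board (a joint): Angle of the plywood board (210 x 300 x 12 mm, about 0.75 kg with fittings; 3 to 4 N at the bar, damped hinge) about its hinge, rad: 0 = fully down, level on the base, bar 50 mm above the bench; grows as the free edge rises. Let go with the pawl out, it falls.
- quadrant (a point): Middle of the board's +y edge. At this edge, about the hinge axis, a 14 mm thick steel toothed quadrant turns with the board. With the pawl in, its teeth let the board rise and hold it from falling. The board rests in a notch at about 0.26, 0.43, 0.60 or 0.77 rad (first to fourth from the bottom), all shifted together by up to 0.03 rad; the pawl is in once it is 0.03 rad above that rest.
- ratchet (a point): Middle of the +y rail's top. 100 mm to its -x side, by the hinge, a dark side plate carries the pawl, a tumbler with a 30 mm round weight. Lifted past the fourth notch, a dark cam on the quadrant tips the pawl out, and it stays out; this happens anywhere between 1.00 and 1.38 rad, as the cam is set differently each time. Lowered under about 0.1 rad, a peg tips the pawl in again.
- topstop (a point): Point on the +y rail's top, 50 mm to the +x side of its middle. The rubber top stop (on the side plate, 150 mm to the -x side of the desk's origin) ends the rise 0.01 to 0.09 rad after the pawl tips out: anywhere between 1.07 and 1.41 rad, to be felt. Lifting needs 1 to 4 N at the bar; at the stop this grows by about 0.8 N per mm: ease off at once, over 10 N is too much.
- dishes_c (a point): Bystander: a stack of three clear lidded culture dishes, 94 mm across, 40 mm high; loose near the desk. The point is its centre.
- jar_c (a point): Bystander: amber glass jar with a black lid, 56 mm across, 85 mm high; loose near the desk. The point is its centre.
- spirit_lamp_c (a point): Bystander: squat glass burner with a metal cap, 76 mm across, 83 mm high; loose near the desk. The point is its centre.

How it is judged:
By the outcome, as a careful person would: the job done as asked, in the order asked, and still so for the second after the job is handed in, with the robot touching nothing.
It also fails if it takes over 72 s, if anything falls off the work surface, if the arm or the gripper's body presses on something with over 40 N, if the wrist force passes 120 N, or if a joint passes its speed limit or range.

## Working session

There is one attempt and no reset: what is moved stays moved. The work goes in short steps, each a Python script; the robot and the scene stay as the last script left them, time stands still between calls to the robot, and variables do not carry over. Pictures are saved under pics/ and viewed, about 8 in all and at most 12, crops included, and the job is handed in when it is done.

```bash
mkdir -p pics
cat > h.py <<'E'
import numpy as np, cv2
from cell import bot
def world(p,row,col,z=None):
    d=p["depth"]; f=192/np.tan(np.radians(p["vertical_fov"])/2)
    r,c=int(round(row)),int(round(col))
    T=np.linalg.inv(p["world_to_cam"])
    ray=np.array([(col-p["cx"])/f,(row-p["cy"])/f,1])
    if z is None:
        w=d[max(r-1,0):r+2,max(c-1,0):c+2]; w=w[w>0]; k=np.median(w) if w.size else 0
    else:
        a=T[:3,:3]@ray; k=(z-T[2,3])/a[2]
    return T[:3,:3]@(ray*k)+T[:3,3]
E
python3 - <<'E'
from h import *
ps={}
for n in ("scene","top"):
    p=bot.capture(n); ps[n]=p
    cv2.imwrite(f"pics/{n}0.png",p["img"][:,:,::-1])
    print(n,p["vertical_fov"],np.linalg.inv(p["world_to_cam"])[:3,3].round(3))
    for l in ("desk","hinge","bar","quadrant","ratchet","topstop","dishes_c","jar_c","spirit_lamp_c"):
        for q in bot.place_of(l,p)[:2]:
            print(l,round(q["confidence"],2),np.round(q["position"],1),world(p,*q["position"]).round(3))
print(bot.read_clock())
a=np.hstack([ps["scene"]["img"],ps["top"]["img"]])[:,:,::-1]
cv2.imwrite("pics/both.png",cv2.resize(np.vstack([ps["scene"]["img"],ps["top"]["img"]])[:,:,::-1],None,fx=.78,fy=.78,interpolation=cv2.INTER_AREA))
E
```

```text
scene 48.909327346716665 [ 1.223 -0.028  0.805]
hinge 0.75 [153.  201.8] [ 0.44  -0.069  0.08 ]
bar 0.93 [174.1 188.2] [ 0.621 -0.092  0.193]
quadrant 0.91 [160.8 259.5] [0.546 0.062 0.14 ]
ratchet 0.81 [185.4 255.1] [0.518 0.055 0.029]
topstop 0.68 [198.3 257. ] [0.561 0.055 0.03 ]
dishes_c 0.73 [231.   91.8] [ 0.622 -0.326  0.041]
jar_c 0.87 [174.6 100.7] [ 0.482 -0.313  0.077]
spirit_lamp_c 0.96 [212.5 299.7] [0.636 0.144 0.053]
top 52.567379545137925 [0.503 0.014 1.107]
desk 0.8 [227.7 282. ] [ 0.495 -0.066  0.118]
hinge 0.87 [265.  281.3] [ 0.393 -0.071  0.031]
bar 0.91 [177.3 295.5] [ 0.614 -0.092  0.197]
quadrant 0.93 [224.  226.1] [0.503 0.083 0.002]
dishes_c 0.77 [190.6 370.7] [ 0.597 -0.317  0.04 ]
dishes_c 0.64 [241.2 370.8] [ 0.461 -0.3    0.085]
jar_c 0.91 [244.4 369.2] [ 0.452 -0.296  0.085]
spirit_lamp_c 0.94 [183.8 200.2] [0.609 0.148 0.08 ]
spirit_lamp_c 0.57 [226.1 281.7] [ 0.499 -0.065  0.121]
1.0
```

View pics/both.png

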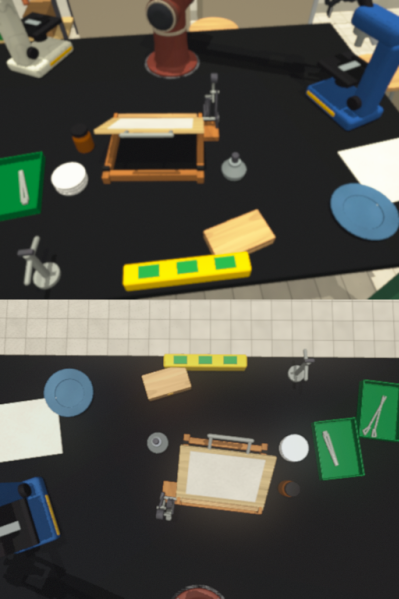

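The desk is seen with the board at roughly 0.6 rad (third notch). In the combined picture, the bar is at about (230,437) in the top view. Next I refine the yaw and angle with a plane fit.

```bash
cat > fit.py <<'E'
from h import *
from scipy.optimize import least_squares
def cloud(p):
    f=192/np.tan(np.radians(p["vertical_fov"])/2); d=p["depth"]; r,c=np.mgrid[:384,:512]
    P=np.stack([(c-p["cx"])/f*d,(r-p["cy"])/f*d,d],-1); T=np.linalg.inv(p["world_to_cam"])
    return P@T[:3,:3].T+T[:3,3]
E
python3 - <<'E'
from fit import *
p=bot.capture("top"); W=cloud(p)
b=bot.search_frame("board",p)[0]["box"]; print("board box",np.round(b))
# board plane
m=(W[...,0]>.40)&(W[...,0]<.56)&(W[...,1]>-.18)&(W[...,1]<.0)&(W[...,2]>.05)
Q=W[m]
for _ in range(4):
    A=np.c_[Q[:,:2],np.ones(len(Q))]; s=np.linalg.lstsq(A,Q[:,2],rcond=None)[0]; e=Q[:,2]-A@s; Q=Q[abs(e)<2.5*e.std()+1e-4]
print("plane",s,len(Q),e.std(),"angle",np.arctan(np.hypot(*s[:2])),"yaw",np.arctan2(s[1],s[0]))
yaw=np.arctan2(s[1],s[0]);u=np.array([np.cos(yaw),np.sin(yaw)]);v=np.array([-u[1],u[0]])
# bar points: bright grey, around bar
X=W[...,:2]@u; Y=W[...,:2]@v
c=np.array([.614,-.092]); m=(abs(X-c@u)<.012)&(abs(Y-c@v)<.08)&(W[...,2]>.17)&(W[...,2]<.22)
B=W[m]; x=B[:,:2]@u;y=B[:,:2]@v
print("bar n",m.sum(),"x med",np.median(x),"y range",y.min(),y.max(),"z hi",np.percentile(B[:,2],[10,50,90]))
print("slope x vs y",np.polyfit(y,x,1))
bi=np.median(B,axis=0);print("bar med",bi)
# plane top surf is 6mm above mid-plane
th=np.arctan(np.hypot(*s[:2])); 
print("hinge x from plane z=.05:", "X=",(0.05+6e-3/np.cos(th)-s[2])/np.hypot(*s[:2]),"bar X,Z",np.median(x))
cv2.imwrite("pics/topcrop.png",cv2.resize(p["img"][150:290,180:400,::-1],None,fx=3.5,fy=3.5,interpolation=cv2.INTER_CUBIC))
E
```

```text
board box [212. 177. 354. 282.]
plane [ 0.66188495 -0.07474298 -0.21363758] 4214 0.0017070587579601653 angle 0.5876044707760137 yaw -0.11244806495924962
bar n 321 x med 0.6193899964305781 y range -0.09012967855092947 0.048038142053261755 z hi [0.19177394 0.19571772 0.19842105]
slope x vs y [0.00085217 0.61942423]
bar med [ 0.61282431 -0.09052316  0.19571772]
hinge x from plane z=.05: X= 0.40662082687868 bar X,Z 0.6193899964305781
```

View pics/topcrop.png

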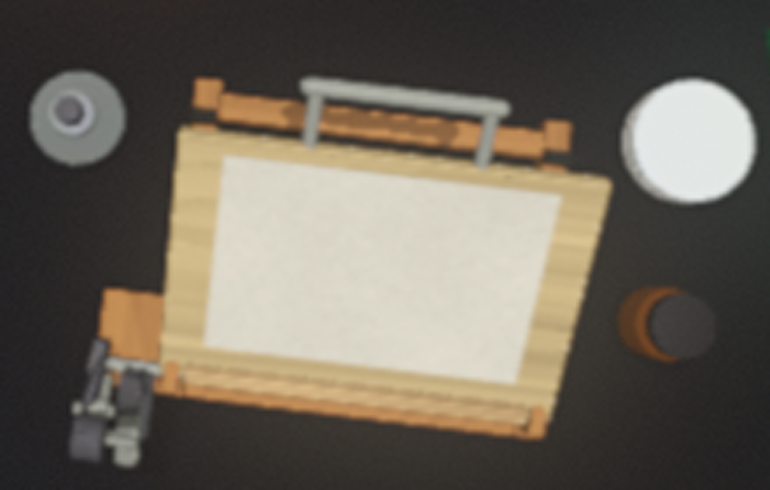

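Bar, hinge and plane agree (yaw -0.112, angle 0.588, so third notch with a shift of about -0.012). The arm's sweep may pass over the blue microscope, so I check its height and the IK along the arc.

```bash
cat >> h.py <<'E'
yaw=-0.1124; u=np.array([np.cos(yaw),np.sin(yaw),0]); v=np.array([-u[1],u[0],0]); Z=np.array([0,0,1.])
HG=.4066*u-.021*v+.05*Z
def bar(t): return HG+.255*(np.cos(t)*u+np.sin(t)*Z)
def R(s,t=0):   # tool down, y along s*u ; t tilts toward following the board
    z=-Z*np.cos(t)+ -u*np.sin(t)*-1*-1 if t else -Z
    y=s*u if not t else s*(np.cos(t)*u-np.sin(t)*Z)
    return np.c_[np.cross(y,z),y,z]
def tcp(t): return bar(t)-Z*bot.tcp_to_grasp
E
python3 - <<'E'
from fit import *
for n in("top","scene"):
    W=cloud(bot.capture(n)); m=(W[...,2]<.6)&(W[...,2]>.12)&(W[...,1]>.2)&(W[...,0]>-.2)
    Q=W[m]; print(n,len(Q), Q.min(0).round(2) if len(Q) else "",Q.max(0).round(2) if len(Q) else "")
    for lo in np.arange(.12,.5,.06):
        q=Q[(Q[:,2]>=lo)&(Q[:,2]<lo+.06)]
        if len(q)>5: print(round(lo,2),len(q),q.min(0).round(2),q.max(0).round(2))
q0=np.array(bot.read_joint_positions())
for s in(1,-1):
    print(s,[np.round(bot.inverse_kinematics(tcp(t),R(s)),2).tolist() if bot.inverse_kinematics(tcp(t),R(s)) is not None else None for t in(0,.588,1.41)])
    print(bot.inverse_kinematics(bar(.588)+.25*Z,R(s)), bot.inverse_kinematics(np.array([.173,.601,.45]),bot.read_eef_rot()))
E
```

```text
top 3342 [0.25 0.5  0.12] [0.47 0.63 0.2 ]
0.12 3220 [0.25 0.5  0.12] [0.47 0.63 0.18]
0.18 122 [0.41 0.59 0.18] [0.47 0.6  0.2 ]
scene 7564 [0.15 0.49 0.12] [0.48 0.67 0.37]
0.12 2664 [0.24 0.49 0.12] [0.48 0.67 0.18]
0.18 887 [0.33 0.58 0.18] [0.48 0.67 0.24]
0.24 1391 [0.15 0.52 0.24] [0.48 0.66 0.3 ]
0.3 2538 [0.16 0.53 0.3 ] [0.48 0.67 0.36]
0.36 84 [0.3  0.56 0.36] [0.33 0.59 0.37]
1 [[-0.26, 0.33, 1.65, -0.0, 1.16, -0.14], [-0.27, 0.08, 1.68, -0.0, 1.38, -0.15], [-0.33, -0.42, 1.94, -0.0, 1.62, -0.21]]
[-2.66459560e-01 -2.35006896e-04  1.32366476e+00 -4.44089210e-16
  1.81816290e+00 -1.54059560e-01] [ 1.17159130e+00  1.66212841e-02  1.29279223e+00  1.19571698e-05
  1.83223321e+00 -1.18401837e-01]
-1 [[-0.26, 0.33, 1.65, -0.0, 1.16, 3.0], [-0.27, 0.08, 1.68, -0.0, 1.38, 2.99], [-0.33, -0.42, 1.94, -0.0, 1.62, 2.93]]
[-2.66459560e-01 -2.35006896e-04  1.32366476e+00 -4.44089210e-16
  1.81816290e+00  2.98753309e+00] [ 1.17159130e+00  1.66212841e-02  1.29279223e+00  1.19571698e-05
  1.83223321e+00 -1.18401837e-01]
```

Run:
```python
from h import *
bot.line_to(np.array([.173,.601,.47]),speed=.25)
bot.move_to(bar(.588)+np.array([0,0,.25]),R(1))
bot.grip(.036,20)
bot.line_to(bar(.588)+.05*Z,speed=.25)
P=np.array(bot.read_eef_pos()); print(P,bot.read_clock(),bot.read_contact_force())
p=bot.capture("wrist"); cv2.imwrite("pics/wrist1.png",p["img"][:,:,::-1])
s=bot.capture("scene"); cv2.imwrite("pics/w1.png",np.vstack([cv2.resize(p["img"],(400,300)),s["img"][100:250,100:350].repeat(2,0).repeat(2,1)[:,:400]])[:,:,::-1])
```

```text
[ 0.61347747 -0.09054746  0.24362896] 6.675 [ 0.34580256 -0.01436479  0.99359193]
```

View pics/w1.png

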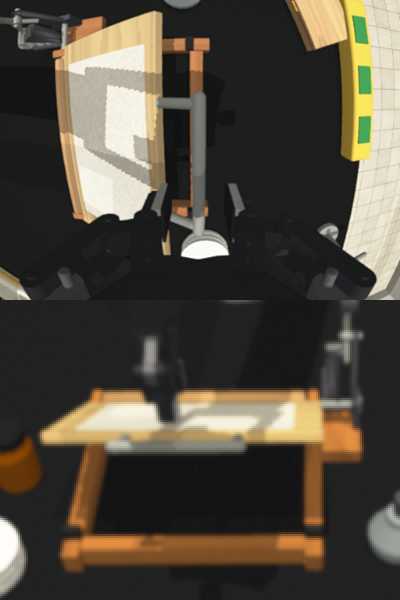

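The bar runs centred between the fingers and the gripper is over the bar's middle. Descend and grip.

```bash
cat >> h.py <<'E'
def F(n=4): 
    a=[]
    for _ in range(n): a.append(bot.read_contact_force()); bot.sleep(.01)
    return np.mean(a,0)
E
python3 - <<'E'
from h import *
f0=F(); print("hover F",f0.round(2))
print(bot.line_to(tcp(.588),speed=.1,threshold=6)); print(bot.read_eef_pos(),F().round(2))
bot.grip(0,30); print("open",bot.read_opening(),"F",F().round(2),bot.read_eef_pos(),bot.read_clock())
# first small lift
for t in (.60,.62,.64):
    bot.line_to(tcp(t),speed=.03); f=F()-f0
    print(t,"F",f.round(2),"tang",round(-f@(-np.sin(t)*u+np.cos(t)*Z),2),"rad",round(-f@(np.cos(t)*u+np.sin(t)*Z),2))
print(bot.read_clock())
E
```

```text
hover F [0.03 0.01 0.25]
False
[ 0.61295485 -0.09040298  0.17340939] [ 0.11 -0.03  0.58]
open 0.010790454483703645 F [ 4.81 -0.87  2.09] [ 0.61409071 -0.09056928  0.17442374] 8.0417
0.6 F [ 6.4  -0.68  1.94] tang 2.03 rad -6.4
0.62 F [ 5.95 -0.14  2.15] tang 1.69 rad -6.08
0.64 F [ 6.15 -0.65  1.96] tang 2.12 rad -6.13
9.025
```

```bash
cat >> h.py <<'E'
import json
def goto(st,t,speed=.05,verbose=True,n=4):
    """step to angle t with radial admittance; returns lift force at the bar"""
    ra=lambda a: np.cos(a)*u+np.sin(a)*Z
    bot.line_to(HG+(.255+st["r"])*ra(t)-Z*bot.tcp_to_grasp,speed=speed); st["t"]=t
    f=F(n)-np.array([.03,.01,.25]); tang=-f@(-np.sin(t)*u+np.cos(t)*Z); rad=f@ra(t)
    st["r"]=float(np.clip(st["r"]+.6*rad/5000,-.008,.008))
    e=bot.read_eef_pos()+Z*bot.tcp_to_grasp-HG; a=np.arctan2(e@Z,e@u)
    if verbose: print(f"{t:.3f} act {a:.3f} tang {tang:.2f} rad {rad:.2f} r {st['r']*1e3:.1f} side {f@v:.1f}")
    return tang
def save(st): json.dump(st,open("st.json","w"))
def load(): return json.load(open("st.json"))
def snap(fn):
    s=bot.capture("scene"); q=s["img"][60:210,220:330,::-1]; cv2.imwrite(fn,cv2.resize(q,None,fx=4,fy=4,interpolation=cv2.INTER_CUBIC)); return s
E
python3 - <<'E'
from h import *
st={"r":.001,"t":.64}; snap("pics/p0.png")
for t in np.arange(.67,.99,.04):
    goto(st,float(t)); save(st)
hist=[]
for t in np.arange(.998,1.43,.008):
    hist.append(goto(st,float(t),.03,n=2)); save(st)
    b=np.median(hist[-12:-3]) if len(hist)>5 else 1.5
    if hist[-1]>b+2.5 or hist[-1]>5: break
snap("pics/p1.png"); print(bot.read_clock())
cv2.imwrite("pics/pp.png",np.hstack([cv2.imread("pics/p0.png"),cv2.imread("pics/p1.png")])[:,:800])
E
```

```text
0.670 act 0.670 tang 2.20 rad 5.55 r 1.7 side 0.0
0.710 act 0.709 tang 2.04 rad 5.72 r 2.4 side 0.2
0.750 act 0.749 tang 2.17 rad 5.33 r 3.0 side -0.7
0.790 act 0.789 tang 1.94 rad 5.00 r 3.6 side -0.7
0.830 act 0.829 tang 1.97 rad 2.78 r 3.9 side -0.8
0.870 act 0.869 tang 2.10 rad 2.28 r 4.2 side -1.4
0.910 act 0.910 tang 1.69 rad 1.38 r 4.4 side -1.7
0.950 act 0.950 tang 1.54 rad 0.08 r 4.4 side -1.8
0.998 act 0.999 tang 1.31 rad -0.08 r 4.4 side -1.8
1.006 act 1.006 tang 1.79 rad -0.50 r 4.3 side -2.4
1.014 act 1.014 tang 2.09 rad -0.98 r 4.2 side -2.5
1.022 act 1.023 tang 1.61 rad 0.06 r 4.2 side -2.8
1.030 act 1.030 tang 1.52 rad 0.63 r 4.3 side -2.4
1.038 act 1.038 tang 1.05 rad -0.30 r 4.2 side -2.8
1.046 act 1.047 tang 1.51 rad 1.42 r 4.4 side -2.0
1.054 act 1.055 tang 1.36 rad 0.91 r 4.5 side -3.1
1.062 act 1.062 tang 2.17 rad 0.85 r 4.6 side -2.7
1.070 act 1.070 tang 1.22 rad 0.89 r 4.7 side -2.8
1.078 act 1.079 tang 1.28 rad 0.58 r 4.8 side -2.7
1.086 act 1.087 tang 1.32 rad 0.44 r 4.8 side -3.5
1.094 act 1.095 tang 1.05 rad -0.74 r 4.8 side -3.1
1.102 act 1.103 tang 1.61 
[... 510 characters left out ...]
 rad 1.39 r 5.4 side -2.6
1.190 act 1.191 tang 1.63 rad 0.73 r 5.4 side -2.5
1.198 act 1.199 tang 1.16 rad 0.06 r 5.5 side -2.6
1.206 act 1.207 tang 1.13 rad 0.68 r 5.5 side -2.7
1.214 act 1.215 tang 1.37 rad -0.16 r 5.5 side -2.8
1.222 act 1.222 tang 1.31 rad -0.56 r 5.4 side -3.1
1.230 act 1.231 tang 1.13 rad 0.38 r 5.5 side -2.7
1.238 act 1.238 tang 1.04 rad 0.51 r 5.6 side -2.6
1.246 act 1.246 tang 0.86 rad 1.22 r 5.7 side -3.3
1.254 act 1.255 tang 0.84 rad 0.28 r 5.7 side -3.0
1.262 act 1.263 tang 1.12 rad 0.46 r 5.8 side -2.6
1.270 act 1.270 tang 1.01 rad 0.37 r 5.8 side -2.8
1.278 act 1.278 tang 2.52 rad -0.07 r 5.8 side -3.2
1.286 act 1.286 tang 4.02 rad -0.49 r 5.8 side -3.2
22.3917
```

View pics/pp.png

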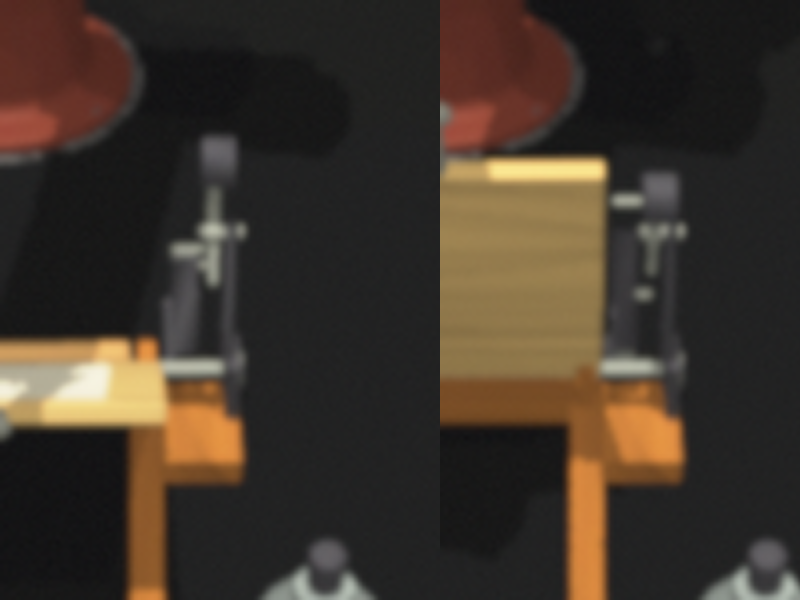

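The weight (about (218,155) before, (660,193) now) has swung over, so the pawl is out. The force rose by 0.75 N/mm, which is the stop. Ease off and lower, watching for any holding.

Run:
```python
from h import *
st=load(); goto(st,1.27,.05)
goto(st,1.24); snap("pics/p2.png")
for t in np.arange(1.21,.085,-.03):
    if goto(st,float(t),.06,n=3)<-2: print("HELD"); break
    save(st)
else:
    for t in np.arange(.08,-.06,-.01):
        g=goto(st,float(t),.03,n=3); save(st)
        if g<-2.0: print("bottom"); break
snap("pics/p3.png"); print(bot.read_clock(),bot.read_opening())
cv2.imwrite("pics/pp2.png",np.hstack([cv2.imread("pics/p2.png"),cv2.imread("pics/p3.png")])[:,:800])
```

```text
1.270 act 1.270 tang 1.47 rad 1.26 r 5.9 side -3.2
1.240 act 1.239 tang 0.88 rad 1.25 r 6.1 side -2.9
1.210 act 1.209 tang 0.24 rad 1.05 r 6.2 side -2.9
1.180 act 1.179 tang 0.53 rad 0.23 r 6.2 side -2.3
1.150 act 1.149 tang 0.42 rad -0.92 r 6.1 side -2.3
1.120 act 1.119 tang 0.62 rad -1.99 r 5.9 side -2.4
1.090 act 1.089 tang 0.94 rad -1.61 r 5.7 side -1.9
1.060 act 1.059 tang 1.12 rad -2.22 r 5.4 side -2.4
1.030 act 1.029 tang 1.22 rad -2.57 r 5.1 side -2.2
1.000 act 0.999 tang 1.35 rad -2.42 r 4.8 side -1.2
0.970 act 0.969 tang 1.09 rad -2.74 r 4.5 side -0.8
0.940 act 0.939 tang 1.47 rad -1.98 r 4.2 side -1.7
0.910 act 0.909 tang 1.12 rad -1.12 r 4.1 side -1.1
0.880 act 0.879 tang 1.21 rad -1.09 r 4.0 side -0.7
0.850 act 0.849 tang 1.75 rad -0.75 r 3.9 side -1.1
0.820 act 0.819 tang 1.08 rad -0.82 r 3.8 side -1.1
0.790 act 0.789 tang 1.21 rad -0.53 r 3.7 side -0.8
0.760 act 0.759 tang 1.78 rad 0.10 r 3.7 side -0.7
0.730 act 0.729 tang 2.02 rad -0.08 r 3.7 side -0.1
0.700 act 0.699 tang 1.72 rad -0.32 r 3.7 side -0.5
0.670 act 0.669 tang 1.45 rad 0.44 r 3.7 side 0.2
0.640 act 0.639
[... 603 characters left out ...]
280 act 0.280 tang 2.10 rad -0.66 r 3.1 side -0.2
0.250 act 0.250 tang 2.23 rad -0.96 r 3.0 side -0.5
0.220 act 0.220 tang 1.71 rad -1.24 r 2.8 side -0.5
0.190 act 0.190 tang 2.18 rad -1.17 r 2.7 side -0.1
0.160 act 0.160 tang 2.25 rad -1.77 r 2.5 side -0.6
0.130 act 0.130 tang 1.82 rad -2.37 r 2.2 side -0.4
0.100 act 0.100 tang 2.25 rad -2.27 r 1.9 side 0.3
0.080 act 0.080 tang 2.03 rad -1.20 r 1.8 side -0.0
0.070 act 0.070 tang 2.58 rad -0.99 r 1.7 side 0.2
0.060 act 0.060 tang 2.97 rad -0.48 r 1.6 side -0.1
0.050 act 0.050 tang 2.69 rad -0.05 r 1.6 side 0.0
0.040 act 0.040 tang 1.88 rad -0.34 r 1.6 side 0.1
0.030 act 0.032 tang -2.46 rad -2.64 r 1.2 side 0.6
bottom
36.5 0.0107222990252852
```

View pics/pp2.png

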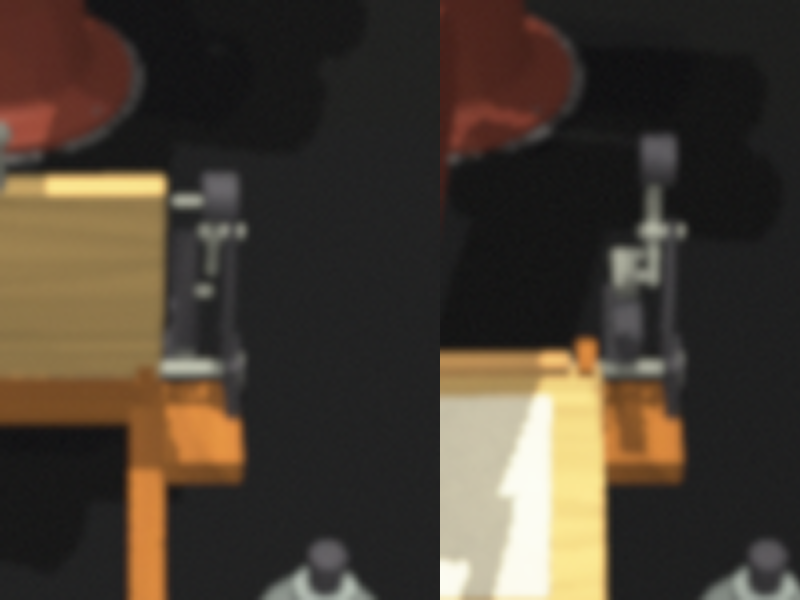

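The pawl is back in (weight up again). Hard contact was at an apparent 0.035 rad, so I check the true board angle with the plane fit.

```bash
cat >> fit.py <<'E'
def ang(p=None):
    W=cloud(p or bot.capture("top")); X=W@u; Y=W@v
    m=(X>.43)&(X<.54)&(abs(Y+.021)<.12)&(W[...,2]>.03)&(W[...,2]<.055+np.tan(.8)*(X-.4066))
    x,z=X[m],W[...,2][m]
    for _ in range(8):
        s=np.polyfit(x,z,1); e=z-np.polyval(s,x); k=abs(e)<max(2*np.median(abs(e)),.001); x,z=x[k],z[k]
    t=np.arctan(s[0]); return t,len(x),e.std(),(np.polyval(s,.4066)-.006/np.cos(t))
E
python3 - <<'E'
from fit import *
print("angle,n,std,hinge z",ang())
p=bot.capture("top");W=cloud(p);X=W@u;Y=W@v
m=(abs(X-.6616)<.012)&(abs(Y+.021)>.035)&(abs(Y+.021)<.06)&(W[...,2]<.1)&(W[...,2]>.035); print("bar z",np.percentile(W[...,2][m],[20,50,90]),m.sum())
E
```

```text
angle,n,std,hinge z (np.float64(0.010332246470077201), 635, np.float64(0.0006882469773886891), np.float64(0.05025388802937807))
bar z [0.05321328 0.05440626 0.05678852] 24
```

Camera: angle 0.01 and bar at about 0.0505 m, so the board is fully down and the grip offset is about +0.03 rad. Raise to about 0.49 true, then set it down on the second notch.

Run:
```python
from fit import *
st=load()
for t in list(np.arange(.06,.5,.035))+[.515]: goto(st,float(t),.06,n=3,verbose=t>.4); save(st)
print("cam at top",ang())
for t in np.arange(.505,.40,-.01):
    g=goto(st,float(t),.03,n=3); save(st)
    if g<-1.5: print("resting"); break
print("cam",ang(),bot.read_clock())
```

```text
0.410 act 0.409 tang 2.72 rad 2.67 r 5.7 side 0.2
0.445 act 0.444 tang 2.51 rad 2.95 r 6.0 side -0.1
0.480 act 0.479 tang 2.68 rad 2.92 r 6.4 side -0.3
0.515 act 0.514 tang 2.31 rad 2.79 r 6.7 side 0.7
cam at top (np.float64(0.47899610062306586), 530, np.float64(0.0007229574037583823), np.float64(0.050547911973352365))
0.505 act 0.503 tang 2.92 rad 2.25 r 7.0 side -0.1
0.495 act 0.494 tang 2.99 rad 0.38 r 7.0 side -0.0
0.485 act 0.484 tang 2.82 rad -0.89 r 6.9 side 0.2
0.475 act 0.474 tang 2.03 rad -2.03 r 6.7 side -1.0
0.465 act 0.464 tang 1.81 rad -3.53 r 6.2 side -0.6
0.455 act 0.455 tang 1.14 rad -3.54 r 5.8 side -0.5
0.445 act 0.447 tang -2.68 rad -4.30 r 5.3 side 0.3
resting
cam (np.float64(0.4125556727033858), 504, np.float64(0.0006193511061780621), np.float64(0.05045955268590799)) 43.15
```

Resting on the second notch (0.413 measured, about 0.418 expected). Release and retreat.

Run:
```python
from fit import *
bot.grip(.034); P=np.array(bot.read_eef_pos())
print(F().round(2)); bot.line_to(P+.03*Z,speed=.06); bot.line_to(P+.2*Z,speed=.2); bot.sleep(.5)
p=bot.capture("top"); print("cam",ang(p),F().round(2),bot.read_clock())
for l in("dishes_c","jar_c","spirit_lamp_c"):
    q=bot.place_of(l,p)[0]; print(l,np.round(q["position"],1))
s=bot.capture("scene"); cv2.imwrite("pics/end.png",np.vstack([s["img"],p["img"]])[:,:,::-1][:, :].copy()[::1]) 
cv2.imwrite("pics/end.png",cv2.resize(cv2.imread("pics/end.png"),None,fx=.78,fy=.78,interpolation=cv2.INTER_AREA))
```

```text
[-0.02 -0.05 -0.04]
cam (np.float64(0.42102770118697413), 424, np.float64(0.0005254993598202405), np.float64(0.05003696210573836)) [ 0.04 -0.25  0.23] 45.775
dishes_c [191.9 369.4]
jar_c [241.6 368.1]
spirit_lamp_c [181.2 200.6]
```

View pics/end.png

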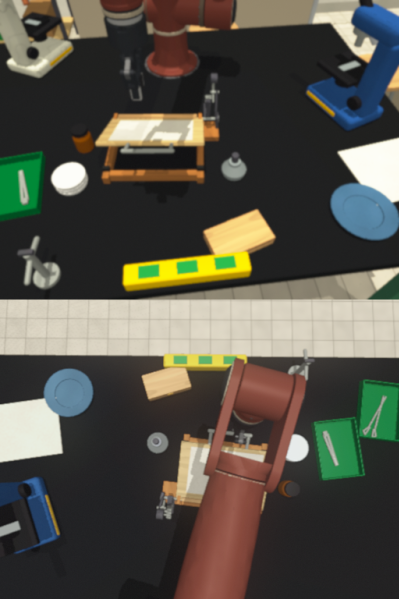

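The board rests at 0.42, the gripper is clear and the bystanders haven't moved (within the detector's scatter).

```bash
python3 -c "
from h import *
bot.close_job(); print(bot.read_clock())"
```

```text
the job is handed in; nothing more can be done
the job is handed in; nothing more can be done
```

The job is done and handed in, at about 46 s on the robot's clock. The board is resting in the second notch from the bottom, with the gripper open and clear of it.

- **Lift:** I gripped the bar with the board at 0.588 rad, which is the third notch. I raised it until the lifting force climbed about 0.75 N per mm, which is the top stop. That was at about 1.29 rad, with a highest reading of 4.0 N, and I eased off at once. The pictures showed the pawl's weight tipped over, and it stayed out as I lowered.
- **Lower:** Nothing caught on the way down. The arm met a firm bottom at an apparent 0.03 rad, but the camera put the board at 0.01 rad and the bar at about 50 mm, so it was fully down. The difference fits the gripper holding the bar 5–8 mm off the assumed grasp point. The picture showed the pawl back in.
- **Second notch:** I raised it to 0.48 rad by camera and set it down until the pawl took the load. After release the camera read 0.421 rad, against about 0.418 expected for the second notch.
- **Bystanders:** The dishes, jar and spirit lamp were within about 3 pixels of where they started in the top picture, which is within the detector's scatter.

No final check failed. The only disagreement was that offset between the arm's apparent angle and the camera's.

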